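# Snap the trimming chuck onto the banding-wheel spindle

## Task

Fit the grey trimming chuck onto the spindle of the green banding wheel: slide it down past the two spring balls until it clicks and sits fully home, gently, never pressing on the seat or the spindle with more than about 2.5 kg. Then, before letting go, tug it upwards until you feel the balls give a little and hold it, and leave it home, upright and released. Leave the other things on the bench where they are, and do not push on the wheel with the gripper.

Things in the scene. Friction and masses are not known exactly. Their poses are not given: they have to be found in the camera images.
- chuck: grey plastic trimming chuck, black rubber ring near its top, brass bush: an upright sleeve open at both ends, 50 mm across (up to 52 across its facets), 60 mm tall, 200 to 310 g. Stands in a row of three on the plywood board, place varies. Origin: centre of its underside; z along the bore, up. Yaw does not matter. Grip it from above across the diameter at 30 to 50 N
- chuck_grip (a point): on the chuck's axis, 40 mm above its underside: a good grasp height. The bore is 21.5 mm wide; a 45 degree chamfer opens the lower mouth to 26.5 mm; a groove with 45 degree flanks, 9 to 23 mm above the underside and 29.5 mm across, takes the balls. Home, the spindle reaches 42 mm up the bore
- wheel: foot of the green banding wheel (turntable), fixed to the bench. Origin: centre of the foot's underside, on the bench, on the vertical wheel axis; z up. A steel column carries a green disc, 180 mm across, 10 mm thick, that turns freely; on it an aluminium seat, 64 mm across, 6 mm thick, and out of that the steel spindle, 20 mm across, its tip 42 mm above the seat, the top 8 mm tapered to 12 mm
- seat_low (a point): on the wheel's axis, fixed to the foot, 106 mm above the bench: the top of the seat when the column is at its lowest. The column is clamped at a height that differs each time and is not measured: the real seat lies 0 to 30 mm above this point, so it must be felt (or seen). The chuck is home when its underside rests on the seat
- ball_a (a joint): push-in (m) of one of two brass balls on either side of the spindle, centres 14.7 mm above the seat: 0 standing out 3.5 mm (also in the groove), 0.0027 under the bore. The mouth meets them 17 mm above the seat; pushing past takes 8 to 13 N; then the push falls to about 0, from 5 mm above the seat the balls pull the chuck down (4 to 9 N) and snap into the groove, and it stops hard on the seat
- ball_b (a joint): the same for the second ball. Pulled up from home, the chuck moves about 1 mm freely; then the balls resist: they give 0.4 mm at 6 to 11 N (beyond the chuck's own weight; friction varies) and let go at 8 to 14 N, where the pull begins to fall, a further millimetre up. Set back down within 3 mm of the seat, they pull it home again
- board: plywood ware board, fixed, 150 x 320 x 14 mm, on which the three chucks stand in a row along its y, about 105 mm apart. Origin: centre of its underside; top 14 mm above the bench
- cone_chuck: terracotta cone chuck, 68 mm across the foot, 55 mm tall, on the board; to be left alone. Origin: centre of its underside
- plaster_chuck: white plaster chuck, 60 mm across, 50 mm tall, on the board; to be left alone. Origin: centre of its underside
- cup_a: grey-brown clay cup, 72 mm across, 75 mm tall, on a wooden board at the back of the bench; to be left alone. Origin: centre of its underside
- cup_b: second clay cup, like the first; to be left alone
- rib: flat wooden rib, 100 x 45 x 8 mm, lying between the two clay cups; to be left alone. Origin: centre of its underside
- brush: brush, 180 mm long, lying on the bench; to be left alone
- jar: white jar with blue cap, 60 mm across, 75 mm tall; to be left alone. Origin: centre of its underside
There are look-alikes about, which are no part of the job. Leave any pink look-alike of the chuck alone. Of the things that look like the wheel, the smaller one is meant.

How it is judged:
By the outcome, as a careful person would: the job done as asked, in the order asked, and still so for the second after the job is handed in, with the robot touching nothing.
It also fails if it takes over 64 s, if anything falls off the work surface, if the arm or the gripper's body presses on something with over 40 N, if the wrist force passes 120 N, or if a joint passes its speed limit or range.

## Robot

A 7-joint arm with a two-finger parallel gripper is mounted at the origin on the work surface. World frame = base frame: x ahead of the robot, y to its left, z up, the work surface at z = 0. Lengths are in mm, angles in rad, forces in N, time in s.
With the tool pointing down it reaches from about 425 to 975 mm from the base axis. Payload 16.7 kg.
Tool frame: the origin (TCP) lies at the very end of the fingers, on their centre line; the grasp point (between the pads) lies 19 mm behind it; z points along the fingers, y is the line along which they close (so a half turn about z gives the same grasp; the last joint's range is limited). The gripper opens to 85 mm and grips with 20 to 120 N. Pads are 22 mm wide; open, the fingers measure 114 mm over their backs; the gripper's body (76 mm by 85 mm) begins 54 mm behind the grasp point. The pads swing forward as they close: fully open they stand 13 mm farther back than shut.
Start: joints at [-1.252, 0.426, 0.074, 1.606, -0.034, 1.111, -0.067], TCP at [304.372, 602.44, 231.302] pointing down, gripper open.
Joint ranges: [-2.85, 2.85], [-0.5, 2.14], [-1.23, 1.37], [0.21, 2.46], [-1.02, 4.16], [0.16, 2.05], [-2.73, 2.73]. Speed limits (rad/s): [1.89, 1.89, 2.39, 2.39, 3.01, 3.01, 3.01].

## Interface

Orientations are given as a 3x3 rotation matrix whose columns are the frame's x, y, z axes.
In Python, from rig import arm gives the robot as it stands.
- The arm moves only by the tool step_arm, never from a script. Its argument "plan" is text: rows parted by semicolons, each of 4 numbers parted by spaces: the shift along the world's x, y, z in units of 25 mm (1.0 is 25 mm), then the turn about the world's z in units of 6 degrees (1.0 is 6 degrees). A call has 1 to 12 rows; each row is the pose to reach, as a shift and turn from the pose commanded when the call began; what a row does not reach only later rows make up. A row lasts 1/10 s, in which the tool goes at most 50 mm and 8.59 degrees, less where a joint would pass 70% of its speed; a pose out of reach is approached as far as the arm can. A call with a gripper value outside its range is refused whole. "fingers" is the finger opening in mm, from 0 to 85.4, set as the call begins (left out, the last holds). The fingers move at their own pace and stop on an object; "squeeze" is the grip in N (left out, the last holds). Time passes only in rows, so rows that repeat a pose let the fingers close. It gives the time, the measured TCP pose, the force, the opening and the grip force at its end, in the units of the state.
- arm.sense(): the state, without advancing time (a new reading comes with each control period).
- arm.grab_frame(name): name is "side" or "top" or "wrist"; returns a dict with "frame" (384x512x3 uint8, blue, green, red), "K" (3x3 intrinsics, pixels), "k1" (the pictures are not rectified: a ray, as slopes to the right and down, at radius r is drawn at 1 + k1 r^2 times it, then the intrinsics apply), "cam_to_world" (4x4, takes a point from camera to world coordinates). Camera axes: x right, y down, z forward; pixel columns grow to the right and rows downward; lengths in mm; the calibration is good to about 2 mm. A picture is of the moment at which its call begins. There is no depth.
- arm.finish_job(): hands the job in; it is judged then, once.
The state is a dict: "clock": time; "joints": joint angles; "qvel": joint speeds; "joint_torque": joint torques, N m; "tcp_pos": TCP position; "tool_rot": TCP orientation; "force": force on the tool from outside, world axes, zero at the start; "ft_torque": the same for the moment, N m; "opening": finger opening in mm; "grasp_force": force on a finger pad.
Only numpy, scipy, OpenCV 4.12 (cv2) and the standard library are available. Lean on these libraries where they do the work, as an engineer would, in place of code of your own. Each camera call takes 0.05 s, during which the arm holds its last target. There are 200 camera calls.

## Working session

There is one attempt and no reset: what is moved stays moved. The work goes in short steps, Python scripts to look and compute and a tool call to move; the robot and the scene stay as the last step left them, time stands still between calls to the robot, and variables do not carry over. Pictures are saved under pics/ and viewed, at most 10 in all, crops included, and the job is handed in when it is done.

Besides the shell and the picture viewer there is one more tool, called after "Emit:" by a JSON object that holds its "name" and its "arguments". step_arm: Moves the arm, as the interface text tells. Its arguments: {"type":"object","properties":{"plan":{"type":"string"},"fingers":{"type":"number"},"squeeze":{"type":"number"}},"required":["plan"]}

```bash
mkdir -p pics
cat > h.py <<'E'
import numpy as np, cv2, json
from rig import arm
def grab(name,tag):
    f=arm.grab_frame(name); cv2.imwrite(f'pics/{tag}.png',f['frame'])
    json.dump({k:np.array(f[k]).tolist() for k in('K','k1','cam_to_world')},open(f'pics/{tag}.json','w')); return f
def ray(tag,uv):
    c=json.load(open(f'pics/{tag}.json')); K=np.array(c['K']); T=np.array(c['cam_to_world']); k=c['k1']
    p=cv2.undistortPoints(np.array([[uv]],float),K,np.array([k,0,0,0.]))[0,0]
    d=T[:3,:3]@np.array([p[0],p[1],1]); return T[:3,3],d/np.linalg.norm(d)
def atz(tag,uv,z):
    o,d=ray(tag,uv); return o+d*(z-o[2])/d[2]
def tri(*obs):
    A=0;b=0;R=[ray(*o) for o in obs]
    for o,d in R:
        P=np.eye(3)-np.outer(d,d);A=A+P;b=b+P@o
    x=np.linalg.solve(A,b); return x,[np.linalg.norm((np.eye(3)-np.outer(d,d))@(x-o)) for o,d in R]
def proj(tag,X):
    c=json.load(open(f'pics/{tag}.json'));T=np.linalg.inv(np.array(c['cam_to_world']));k=c['k1']
    p=T[:3,:3]@np.array(X,float)+T[:3,3]; s=p[:2]/p[2]; s=s*(1+k*(s@s)); K=np.array(c['K']); return K[:2,:2]@s+K[:2,2]
E
python3 - <<'E'
from h import *
for n in('side','top'):
    f=grab(n,n+'0'); T=np.array(f['cam_to_world']); print(n,T.round(2).tolist(),f['k1'],np.array(f['K']).round(1).tolist())
s=cv2.imread('pics/side0.png');t=cv2.imread('pics/top0.png')
s2=arm.sense();print(s2['tcp_pos'],s2['tool_rot'],s2['force'],s2['opening'],s2['clock'])
E
```

```text
side [[0.85, -0.36, 0.38, -28.98], [-0.52, -0.61, 0.6, -760.0], [0.01, -0.71, -0.71, 1050.97], [0.0, 0.0, 0.0, 1.0]] 0.051219238503392224 [[447.5, 0.0, 255.2], [0.0, 447.5, 194.2], [0.0, 0.0, 1.0]]
top [[0.02, -0.99, 0.13, 355.36], [-1.0, -0.02, 0.02, 29.22], [-0.02, -0.13, -0.99, 1177.09], [0.0, 0.0, 0.0, 1.0]] -0.06256799504760734 [[357.3, 0.0, 252.7], [0.0, 357.3, 194.6], [0.0, 0.0, 1.0]]
[304.25316218 602.15517231 230.69788646] [[-8.92538417e-01  4.50971160e-01 -4.33775171e-04]
 [ 4.50971361e-01  8.92537818e-01 -1.03665026e-03]
 [-8.03386272e-05 -1.12087036e-03 -9.99999369e-01]] [ 0.15681326 -0.08237081 -0.14243907] 85.43906393455319 0.1
```

View pics/side0.png

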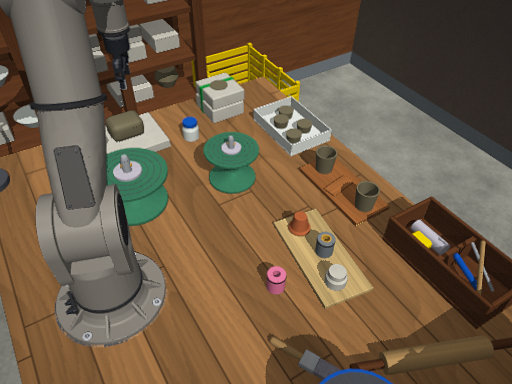

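View pics/top0.png

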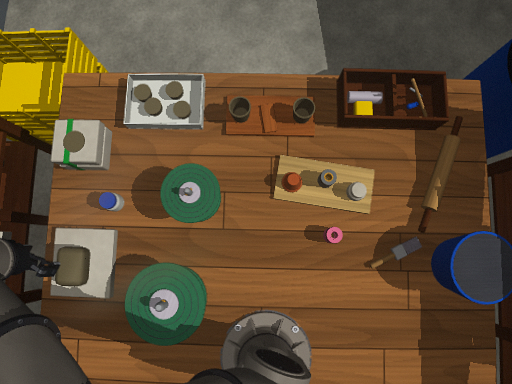

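The grey chuck is at side (325,243), top (327,177). The candidates to confuse it with are pink at side (277,280), top (335,235); cone at side (300,223), top (292,181); and plaster at side (337,277), top (356,190). The small wheel is at side (231,150), top (188,192). The big wheel, to be left out, is at side (130,172), top (163,303). Next is one close composite crop of the chosen two.

Run:
```python
from h import *
def crop(t,u,v,w=64,h=48): # scale 6
    return cv2.resize(cv2.imread(f'pics/{t}.png')[v:v+h,u:u+w],None,fx=6,fy=6,interpolation=cv2.INTER_CUBIC)
a=np.hstack([crop('side0',293,220),crop('top0',295,155)]);b=np.hstack([crop('side0',200,128),crop('top0',158,168)])
cv2.imwrite('pics/c1.png',np.vstack([a,b]))
```

```text
(no output)
```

View pics/c1.png

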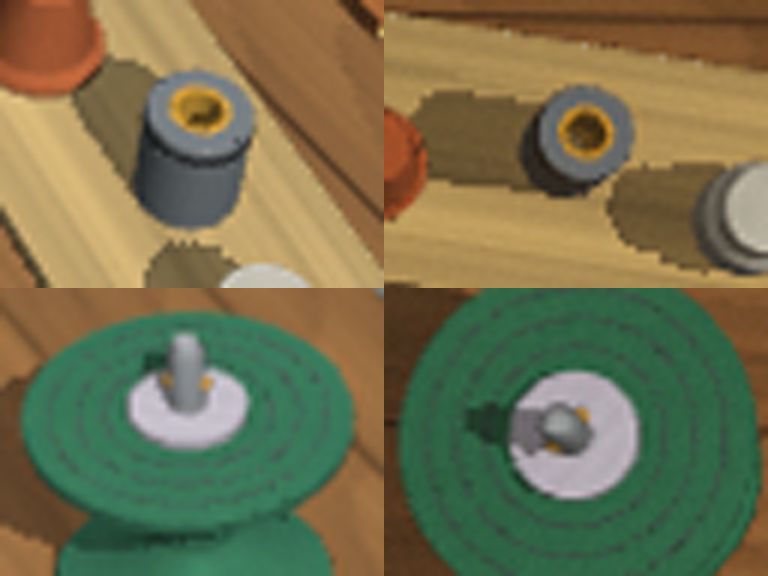

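Run:
```python
from h import *
p=lambda u0,v0,x,y:(u0+x/6-.4,v0+y/6-.4)
print('chucktop',tri(('side0',p(293,220,201,110)),('top0',p(295,155,201,131))))
print('seat',tri(('side0',p(200,128,188,119)),('top0',p(158,168,191,146))))
print('tip',tri(('side0',p(200,128,184,51)),('top0',p(158,168,175,129))))
for z in(106,121,136):print(z,atz('side0',p(200,128,188,119),z),atz('top0',p(158,168,191,146),z))
for t in('side0','top0'):print(proj(t,[350,590,100]))
```

```text
chucktop (array([ 568.72032107, -185.27513995,   72.66990173]), [np.float64(1.689441878345641), np.float64(1.6894418783455947)])
seat (array([501.97494497, 237.39572735, 131.69529847]), [np.float64(1.1762959042395802), np.float64(1.1762959042395713)])
tip (array([502.26835867, 236.78190475, 177.94989587]), [np.float64(0.20403377980986764), np.float64(0.2040337798098386)])
106 [517.92344262 264.78424911 106.        ] [504.49387564 243.03971307 106.        ]
121 [509.24212474 248.51723153 121.        ] [502.40539153 240.04532189 121.        ]
136 [500.56080685 232.25021394 136.        ] [500.31690742 237.0509307  136.        ]
[146.05489347 114.48606399]
[ 75.71841483 239.81349186]
```

Run:
```python
from h import *
f=grab('wrist','w0'); s=arm.sense(); T=np.array(f['cam_to_world']); R=np.array(s['tool_rot']);print((R.T@(T[:3,3]-s['tcp_pos'])).round(1),(R.T@T[:3,:3]).round(3).tolist(),np.array(f['K']).tolist(),f['k1'])
```

```text
[  78.2   -0.5 -142.1] [[-0.001, -0.951, -0.309], [1.0, -0.001, 0.001], [-0.001, -0.309, 0.951]] [[296.8955253692845, 0.0, 254.75059684213784], [0.0, 296.8955253692845, 191.91651759867747], [0.0, 0.0, 1.0]] -0.05268757137448239
```

Emit:
{"name": "step_arm", "arguments": {"plan": "0.5 -1 1.5 0; 1.2 -2.5 3 -0.8;2 -4 4 -1.7;3 -6 4.7 -2.6;4 -8 4.7 -3.5;4.7 -9.5 4.7 -4.5;5.4 -11 4.7 -5.4;6 -12.3 4.7 -6.2;6 -12.3 4.7 -6.2;6 -12.3 4.7 -6.2;6 -12.3 4.7 -6.2;6 -12.3 4.7 -6.2"}}

```text
clock: 1.35
tcp_pos: [453.8, 296.0, 348.6]
tool_rot: [[-0.44, 0.898, -0.0], [0.898, 0.44, -0.0], [-0.0, -0.0, -1.0]]
force: [0.4, -1.1, 0.7]
opening: 85.1
grasp_force: 0.0
```

Run:
```python
from h import *
f=grab('wrist','w1'); p=proj('w1',[502,237,132]);q=proj('w1',[502,237,174]);print(p,q)
im=f['frame']; u,v=max(0,int(p[0])-66),max(0,int(p[1])-50);print(u,v)
cv2.imwrite('pics/w1c.png',cv2.resize(im[v:v+100,u:u+133],None,fx=6,fy=6,interpolation=cv2.INTER_CUBIC))
```

```text
[267.64254962 218.09431639] [269.14549528 232.10608812]
201 168
```

View pics/w1c.png

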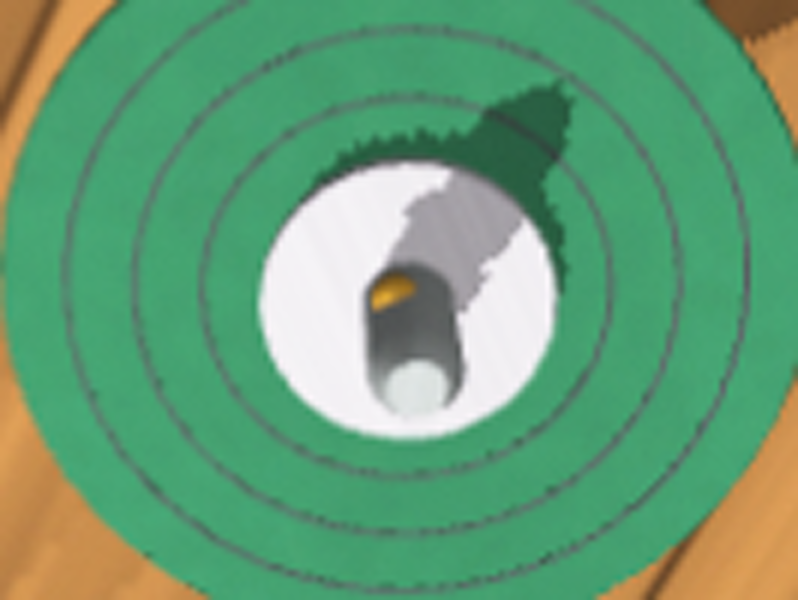

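The wrist picture shows the seat ellipse centred at crop (408,299), i.e. (268.7,217.4) in the full picture. The spindle tip is at crop (417,388), i.e. (270.1,232.3).

Run:
```python
from h import *
p=lambda u0,v0,x,y:(u0+x/6-.4,v0+y/6-.4)
S=('side0',p(200,128,188,119));T=('top0',p(158,168,191,146));W=('w1',p(201,168,408.5,299))
s=('side0',p(200,128,184,51));t=('top0',p(158,168,175,129));w=('w1',p(201,168,417,388))
for o in((S,W),(T,W),(S,T,W),(s,w),(t,w),(s,t,w)):
    x,e=tri(*o);print(x.round(1),np.round(e,1))
for z in (124,128,132): print(z,atz(*W,z).round(1),atz(*w,z+42).round(1))
```

```text
[503.3 237.9 130.8] [0.2 0.2]
[501.9 238.1 131.5] [1. 1.]
[502.5 237.9 131. ] [1.  1.5 0.6]
[502.6 238.3 176.6] [0.2 0.2]
[503.  237.4 174.3] [0. 0.]
[502.6 237.8 176.5] [0.5 0.8 0.5]
124 [504.7 235.6 124. ] [505.2 234.1 166. ]
128 [503.7 237.  128. ] [504.2 235.7 170. ]
132 [502.8 238.4 132. ] [503.1 237.3 174. ]
```

Emit:
{"name": "step_arm", "arguments": {"plan": "0.5 -1.8 0 -0.9;1 -3.6 0 -1.8;1.5 -5.4 0 -2.7;2 -7.2 0 -3.6;2.5 -9 0 -4.5;2.9 -10.8 0 -5.4;3.3 -12.6 0 -6.2;3.6 -14.4 -0.4 -6.7;3.8 -16.2 -1 -7.2;3.8 -16.2 -1 -7.2;3.8 -16.2 -1 -7.2;3.8 -16.2 -1 -7.2"}}

```text
clock: 2.6
tcp_pos: [549.7, -108.7, 323.8]
tool_rot: [[0.294, 0.956, -0.0], [0.956, -0.294, 0.0], [0.0, -0.0, -1.0]]
force: [-0.7, 0.4, 0.4]
opening: 85.1
grasp_force: 0.0
```

The wheel axis is at about (502.7,237.8) with the seat at about z 132. That is consistent across the views and inside the allowed 106–136. Now the chuck from the wrist.

Run:
```python
from h import *
f=grab('wrist','w2'); p=proj('w2',[569,-185,70]);print(p)
im=f['frame']; u,v=max(0,int(p[0])-66),max(0,int(p[1])-50);print(u,v)
cv2.imwrite('pics/w2c.png',cv2.resize(im[v:v+100,u:u+133],None,fx=6,fy=6,interpolation=cv2.INTER_CUBIC))
```

```text
[282.82355519 203.88743476]
216 153
```

View pics/w2c.png

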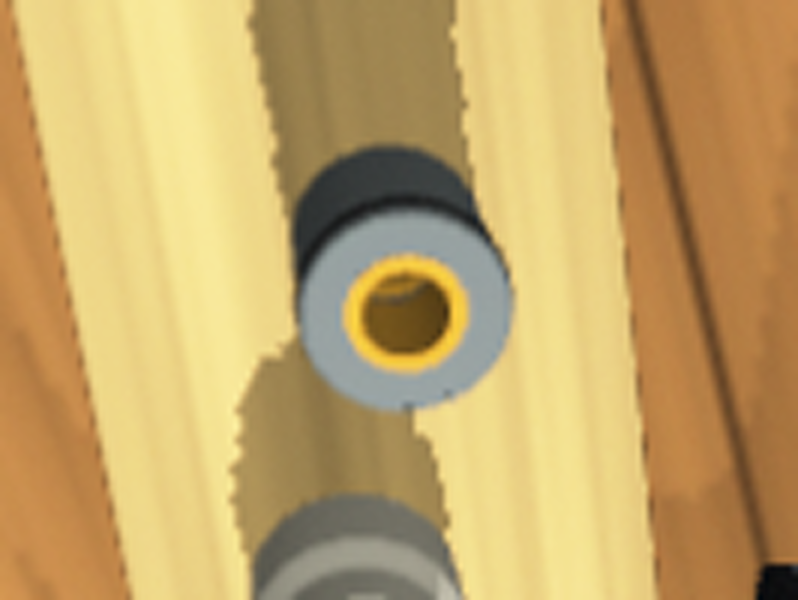

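The chuck's top ring is centred at crop (406,312), i.e. (283.3,204.6) in the full picture.

Run:
```python
from h import *
p=lambda u0,v0,x,y:(u0+x/6-.4,v0+y/6-.4)
s=('side0',p(293,220,201,110));t=('top0',p(295,155,201,131));w=('w2',p(216,153,406,312.5))
for o in((s,w),(t,w),(s,t,w)):
    x,e=tri(*o);print(x.round(1),np.round(e,1))
print(atz(*w,74).round(1)); print(arm.sense()['tcp_pos'])
```

```text
[ 569.8 -185.6   72.8] [0.6 0.6]
[ 568.6 -185.9   69.1] [1. 1.]
[ 569.  -185.3   72.5] [1.5 1.9 0.4]
[ 569.3 -184.8   74. ]
[ 549.75677789 -108.46027875  323.95567866]
```

Emit:
{"name": "step_arm", "arguments": {"plan": "0.4 -1.2 -1 0.5;0.8 -2.4 -2.5 1;0.8 -3 -4 1;0.8 -3 -5.5 1;0.8 -3 -7 1;0.8 -3 -8 1;0.8 -3 -8.5 1;0.8 -3 -8.5 1;0.8 -3 -8.5 1;0.8 -3 -8.5 1;0.8 -3 -8.5 1;0.8 -3 -8.5 1"}}

```text
clock: 3.85
tcp_pos: [569.8, -185.0, 112.1]
tool_rot: [[0.194, 0.981, 0.001], [0.981, -0.194, 0.0], [0.0, 0.001, -1.0]]
force: [0.1, 0.5, -0.1]
opening: 85.4
grasp_force: 0.0
```

Emit:
{"name": "step_arm", "arguments": {"plan": "0 0 -0.6 0;0 0 -1.2 0;0 0 -1.8 0;0 0 -2.4 0;0 0 -2.8 0;0 0 -3 0;0 0 -3.05 0;0 0 -3.05 0;0 0 -3.05 0"}}

```text
clock: 4.75
tcp_pos: [569.7, -185.2, 35.5]
tool_rot: [[0.194, 0.981, 0.001], [0.981, -0.194, -0.0], [0.0, 0.001, -1.0]]
force: [-0.0, -0.1, 0.4]
opening: 85.4
grasp_force: 0.0
```

Emit:
{"name": "step_arm", "arguments": {"plan": "0 0 0 0;0 0 0 0;0 0 0 0;0 0 0 0;0 0 0 0;0 0 0 0;0 0 0 0;0 0 0 0;0 0 0 0;0 0 0 0", "fingers": 40, "squeeze": 40}}

```text
clock: 5.75
tcp_pos: [569.6, -185.0, 35.6]
tool_rot: [[0.194, 0.981, 0.001], [0.981, -0.194, 0.0], [0.0, 0.001, -1.0]]
force: [-1.9, 0.4, 7.3]
opening: 50.5
grasp_force: 40.3
```

Emit:
{"name": "step_arm", "arguments": {"plan": "0 0 0.3 0;0 0 1 0;0 0 2 0;0 0 3.4 0;0 0 5 0;0 0 6.6 0;0 0 8 0;0 0 8.8 0;0 0 8.8 0;0 0 8.8 0;0 0 8.8 0"}}

```text
clock: 6.85
tcp_pos: [568.7, -184.8, 253.9]
tool_rot: [[0.194, 0.981, -0.002], [0.981, -0.194, 0.0], [-0.0, -0.002, -1.0]]
force: [-0.5, -0.3, -2.4]
opening: 50.5
grasp_force: 42.2
```

Emit:
{"name": "step_arm", "arguments": {"plan": "-0.1 0.8 0 0.3;-0.3 2 0 0.8;-0.5 3.6 0 1.5;-0.8 5.3 0 2.2;-1.1 7 0 2.9;-1.4 8.7 0 3.6;-1.7 10.4 0 4.3;-2 12.1 0 5;-2.2 13.8 0 5.5;-2.5 15.4 0 5.8;-2.6 16.5 0 6;-2.67 16.9 0 6"}}

```text
clock: 8.05
tcp_pos: [501.8, 240.2, 254.0]
tool_rot: [[-0.423, 0.906, -0.001], [0.906, 0.423, -0.001], [-0.0, -0.002, -1.0]]
force: [-0.5, -0.2, -3.1]
opening: 50.2
grasp_force: 42.2
```

Emit:
{"name": "step_arm", "arguments": {"plan": "0 0 0 0;0 0 0 0;0 0 0 0;0 0 0 0"}}

```text
clock: 8.45
tcp_pos: [503.0, 236.1, 255.1]
tool_rot: [[-0.418, 0.909, 0.0], [0.909, 0.418, -0.0], [-0.0, 0.0, -1.0]]
force: [-0.1, -0.7, -2.0]
opening: 50.6
grasp_force: 42.2
```

Run:
```python
from h import *
ims=[]
for n,P in(('side',[503,238,200]),('wrist',[503,238,200])):
    f=grab(n,n+'3'); p=proj(n+'3',P); print(n,p); u,v=max(0,int(p[0])-33),max(0,int(p[1])-38)
    k=6 if n=='side' else 3; 
    if n=='wrist': u,v=max(0,int(p[0])-66),max(0,int(p[1])-76)
    c=f['frame'][v:v+480//k,u:u+400//k]; c=cv2.resize(c,None,fx=k,fy=k,interpolation=cv2.INTER_CUBIC); c=cv2.copyMakeBorder(c,0,480-c.shape[0],0,400-c.shape[1],cv2.BORDER_CONSTANT); ims.append(c);print(u,v)
cv2.imwrite('pics/c3.png',np.hstack(ims)); s=arm.sense();print(s['tcp_pos'],s['force'],s['tool_rot'])
```

```text
side [230.14107086 130.17078219]
197 92
wrist [255.20960351 208.94792775]
189 132
[502.85939671 236.64512478 255.17014134] [ 0.16362562  0.3016267  -2.00434271] [[-4.18211761e-01  9.08349558e-01  6.73939560e-05]
 [ 9.08349558e-01  4.18211753e-01  1.01822262e-04]
 [ 6.43052623e-05  1.03800538e-04 -9.99999993e-01]]
```

View pics/c3.png

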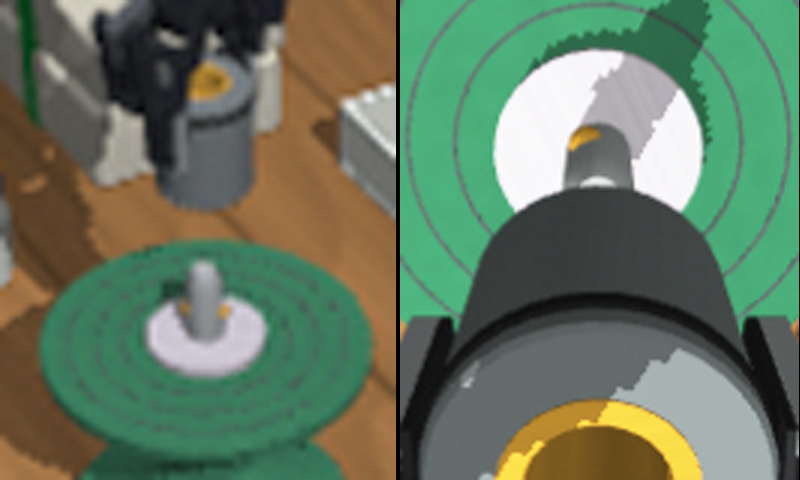

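Run:
```python
from h import *
for P in([502.7,237.8,132],[502.7,237.8,174],[502.7,237.8,234],[502.7,237.8,294]):print(P,(proj('side3',P)-[197,92]+.4)*6)
f=cv2.imread('pics/side3.png')[92:172,197:263]
g=cv2.resize(f,None,fx=6,fy=6,interpolation=cv2.INTER_CUBIC)
for y in (150,165,180,190,320,330,340,270,285):
    print(y,[tuple(int(c) for c in g[y,x]) for x in (150,156,160,164,168,246,250,254,258)] if y<200 else '')
s=arm.sense();print(s['tcp_pos'],s['clock'])
```

```text
[502.7, 237.8, 132] [204.60946135 333.8759736 ]
[502.7, 237.8, 174] [202.37028117 271.66959541]
[502.7, 237.8, 234] [198.9852106  178.02036158]
[502.7, 237.8, 294] [195.35903713  78.21299556]
150 [(40, 39, 38), (27, 21, 20), (32, 26, 26), (31, 28, 27), (40, 36, 34), (88, 86, 82), (80, 88, 96), (70, 95, 120), (64, 105, 144)]
165 [(117, 125, 127), (56, 56, 54), (37, 33, 29), (41, 38, 36), (39, 36, 34), (90, 86, 81), (83, 89, 95), (74, 96, 121), (69, 107, 149)]
180 [(56, 98, 144), (52, 65, 79), (51, 46, 39), (53, 53, 48), (64, 63, 59), (89, 85, 78), (81, 86, 89), (75, 95, 116), (70, 108, 149)]
190 [(65, 107, 151), (61, 89, 122), (63, 75, 90), (73, 71, 68), (79, 73, 66), (85, 91, 98), (76, 100, 128), (69, 112, 156), (68, 116, 163)]
320 
330 
340 
270 
285 
[502.85939671 236.64512478 255.17014134] 8.55
```

The chuck's top looks a few mm off to the right of the wheel axis in the side view, and it may be tilted. I'll check that closely.

Run:
```python
from h import *
a=cv2.imread('pics/side3.png')[95:130,215:248]; a=cv2.resize(a,None,fx=12,fy=12,interpolation=cv2.INTER_CUBIC)
b=cv2.imread('pics/wrist3.png')[154:294,190:322]; b=cv2.resize(b,None,fx=3,fy=3,interpolation=cv2.INTER_CUBIC)
cv2.imwrite('pics/c4.png',np.hstack([a,b]))
n=np.array
X=[502.86,236.64]
for z in(234,294):
    for t,k,o in(('side3',12,[215,95]),('wrist3',3,[190,154])):
        print(z,t,(proj(t,X+[z])-o+.4)*k)
```

```text
234 side3 [184.74192454 322.1788667 ]
234 wrist3 [193.86900567 232.65493694]
294 side3 [177.57716497 122.54269086]
294 wrist3 [193.76667646 420.50841951]
```

View pics/c4.png

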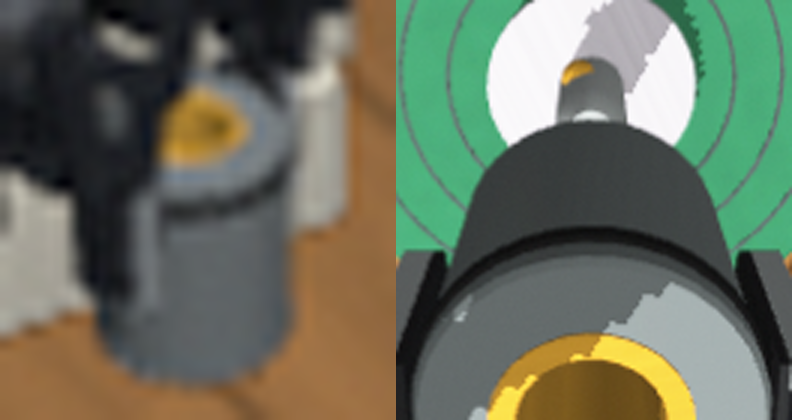

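Run:
```python
from h import *
def sil(t,x,y,z,r=25.5):
    P=np.array([proj(t,[x+r*np.cos(a),y+r*np.sin(a),z]) for a in np.linspace(0,6.283,90)])
    return P.min(0),P.max(0)
np.set_printoptions(precision=2,suppress=True)
def edges(t,row,u0,u1):
    g=cv2.imread(f'pics/{t}.png')[row,u0:u1].astype(int); return (g[:,2]-g[:,0]).tolist()  # red-blue: wood high, grey low
for z in(14,34,74):print('s0',z,sil('side0',569.4,-185,z))
for z in(234,254,294):print('s3',z,sil('side3',502.86,236.64,z))
for z in(132,):print('seat',sil('side3',502.7,237.8,z,32),sil('side0',502.7,237.8,z,32))
print('disc',sil('side3',502.7,237.8,126,90))
for r in(246,250,254):print(r,edges('side0',r,310,340))
for r in(116,119,122):print(r,edges('side3',r,217,245))
g=cv2.imread('pics/side3.png')
for r in(146,148,150):print('seat',r,g[r,216:246].min(1).tolist())
for r in(146,150):print('disc',r,edges('side3',r,197,263))
```

```text
s0 14 (array([314.36, 243.84]), array([332.03, 257.86]))
s0 34 (array([315.08, 239.53]), array([332.95, 253.59]))
s0 74 (array([316.58, 230.64]), array([334.84, 244.74]))
s3 234 (array([221.66, 116.56]), array([238.32, 126.47]))
s3 254 (array([221.38, 111.15]), array([238.21, 121.02]))
s3 294 (array([220.79,  99.98]), array([237.99, 109.78]))
seat (array([220.78, 141.05]), array([240.61, 153.64])) (array([220.78, 141.05]), array([240.61, 153.64]))
disc (array([202.84, 131.72]), array([258.52, 167.2 ]))
246 [79, 54, 48, 51, 51, 35, -8, -6, -5, -6, -5, -7, -2, -2, -2, -6, -5, -6, -6, -4, -3, -2, -6, -3, 70, 88, 87, 83, 78, 81]
250 [85, 84, 83, 79, 45, 8, -6, -5, -5, -5, -7, -7, -6, -6, -6, -7, -8, -7, -7, -9, -7, -10, -2, 67, 82, 86, 85, 85, 87, 87]
254 [88, 87, 85, 84, 86, 81, 39, -1, -8, -6, -7, -7, -7, -8, -6, -8, -7, -7, -9, -9, -11, 1, 72, 89, 88, 83, 80, 80, 87, 88]
116 [14, 14, 15, 13, 3, -3, -5, -5, -8, -7, -8, -6, -7, -7, -7, -7, -8, -7, -7, -6, -9, 4, 57, 89, 86, 85, 84, 84]
119 [15, 14, 15, 14, 12, 5, -7, -5, -5, -6, -8, -6, -7, -8, -8, -7, -9, -9, -9, -8, -9, 1, 54, 92, 88,
[... 493 characters left out ...]
203, 203, 204, 204, 203, 201, 201, 200, 201, 200, 199, 179, 124, 55, 55, 60, 61, 62]
disc 146 [77, 56, 59, 58, 57, 58, 38, -22, -38, -37, -33, -27, -31, -35, -35, -32, -28, -34, -33, -31, -28, -25, -35, -29, -8, -6, -6, -6, -4, -5, -4, -4, -5, -7, -6, -6, -7, -7, -6, -6, -6, -7, -5, -6, -20, -35, -30, -24, -30, -34, -35, -30, -23, -33, -34, -34, -30, -29, -34, -36, -39, 7, 95, 95, 93, 92]
disc 150 [55, 57, 55, 57, 60, 56, 13, -38, -34, -34, -32, -29, -36, -34, -33, -28, -22, -34, -35, -30, -25, -31, -35, -37, -19, -5, -6, -5, -6, -6, -6, -7, -8, -7, -6, -5, -6, -7, -6, -6, -6, -5, -5, -8, -29, -35, -33, -32, -28, -35, -35, -32, -27, -31, -34, -35, -32, -27, -35, -34, -39, -3, 74, 91, 89, 91]
```

The silhouettes give no tilt. The chuck sits about 1–3 mm short along tool x, while the capture range is ±4.7 mm. I'll correct by 2 mm and approach the tip, feeling for side forces.

Emit:
{"name": "step_arm", "arguments": {"plan": "-0.03 0.07 -0.3 0;-0.03 0.07 -0.9 0;-0.03 0.07 -1.5 0;-0.03 0.07 -1.9 0;-0.03 0.07 -2.1 0;-0.03 0.07 -2.2 0;-0.03 0.07 -2.2 0;-0.03 0.07 -2.2 0;-0.03 0.07 -2.2 0;-0.03 0.07 -2.2 0"}}

```text
clock: 9.55
tcp_pos: [502.0, 239.3, 200.4]
tool_rot: [[-0.419, 0.908, 0.0], [0.908, 0.419, 0.0], [0.0, 0.001, -1.0]]
force: [0.4, -0.4, -2.8]
opening: 50.3
grasp_force: 42.2
```

Emit:
{"name": "step_arm", "arguments": {"plan": "0 0 -0.08 0;0 0 -0.16 0;0 0 -0.24 0;0 0 -0.32 0;0 0 -0.4 0;0 0 -0.4 0;0 0 -0.4 0"}}

```text
clock: 10.25
tcp_pos: [501.9, 239.2, 190.0]
tool_rot: [[-0.419, 0.908, -0.0], [0.908, 0.419, -0.0], [-0.0, -0.0, -1.0]]
force: [0.3, 0.1, -3.3]
opening: 50.5
grasp_force: 42.2
```

Emit:
{"name": "step_arm", "arguments": {"plan": "0 0 -0.04 0;0 0 -0.08 0;0 0 -0.12 0;0 0 -0.12 0;0 0 -0.12 0"}}

```text
clock: 10.75
tcp_pos: [501.9, 239.2, 187.1]
tool_rot: [[-0.419, 0.908, -0.0], [0.908, 0.419, 0.0], [0.0, -0.0, -1.0]]
force: [0.0, -0.1, -2.1]
opening: 50.3
grasp_force: 42.2
```

Emit:
{"name": "step_arm", "arguments": {"plan": "0 0 -0.04 0;0 0 -0.08 0;0 0 -0.12 0;0 0 -0.12 0;0 0 -0.12 0"}}

```text
clock: 11.25
tcp_pos: [501.9, 239.2, 184.0]
tool_rot: [[-0.419, 0.908, -0.0], [0.908, 0.419, -0.0], [-0.0, -0.0, -1.0]]
force: [-0.5, -0.9, -2.4]
opening: 50.6
grasp_force: 42.2
```

Emit:
{"name": "step_arm", "arguments": {"plan": "0 0 -0.04 0;0 0 -0.08 0;0 0 -0.12 0;0 0 -0.12 0;0 0 -0.12 0"}}

```text
clock: 11.75
tcp_pos: [501.9, 239.2, 181.0]
tool_rot: [[-0.419, 0.908, -0.0], [0.908, 0.419, -0.0], [0.0, -0.0, -1.0]]
force: [-0.1, -0.5, -1.8]
opening: 50.1
grasp_force: 42.2
```

Emit:
{"name": "step_arm", "arguments": {"plan": "0 0 -0.05 0;0 0 -0.1 0;0 0 -0.15 0;0 0 -0.2 0;0 0 -0.24 0;0 0 -0.24 0;0 0 -0.24 0"}}

```text
clock: 12.45
tcp_pos: [501.9, 239.2, 175.0]
tool_rot: [[-0.419, 0.908, -0.0], [0.908, 0.419, -0.0], [0.0, -0.0, -1.0]]
force: [-0.3, 0.4, -1.9]
opening: 50.4
grasp_force: 42.2
```

Emit:
{"name": "step_arm", "arguments": {"plan": "0 0 -0.04 0;0 0 -0.08 0;0 0 -0.08 0;0 0 -0.08 0"}}

```text
clock: 12.85
tcp_pos: [502.0, 239.1, 173.1]
tool_rot: [[-0.419, 0.908, 0.0], [0.908, 0.419, 0.0], [-0.0, 0.0, -1.0]]
force: [1.3, -0.1, -1.0]
opening: 50.0
grasp_force: 42.3
```

Emit:
{"name": "step_arm", "arguments": {"plan": "0 0 -0.04 0;0 0 -0.08 0;0 0 -0.08 0;0 0 -0.08 0"}}

```text
clock: 13.25
tcp_pos: [502.1, 239.2, 171.3]
tool_rot: [[-0.419, 0.908, 0.0], [0.908, 0.419, 0.0], [0.0, 0.0, -1.0]]
force: [0.4, -1.6, 4.5]
opening: 50.4
grasp_force: 42.7
```

Emit:
{"name": "step_arm", "arguments": {"plan": "0 0 -0.04 0;0 0 -0.04 0;0 0 -0.04 0"}}

```text
clock: 13.55
tcp_pos: [501.9, 239.1, 170.0]
tool_rot: [[-0.419, 0.908, -0.0], [0.908, 0.419, -0.0], [-0.0, -0.0, -1.0]]
force: [-0.0, -1.8, 2.6]
opening: 50.5
grasp_force: 42.6
```

Emit:
{"name": "step_arm", "arguments": {"plan": "0 0 -0.04 0;0 0 -0.04 0;0 0 -0.04 0"}}

```text
clock: 13.85
tcp_pos: [501.9, 239.2, 169.1]
tool_rot: [[-0.419, 0.908, 0.0], [0.908, 0.419, -0.0], [-0.0, 0.0, -1.0]]
force: [-0.0, -1.9, 5.2]
opening: 50.4
grasp_force: 42.7
```

Emit:
{"name": "step_arm", "arguments": {"plan": "0 0 -0.04 0;0 0 -0.04 0;0 0 -0.04 0"}}

```text
clock: 14.15
tcp_pos: [501.7, 239.0, 167.8]
tool_rot: [[-0.419, 0.908, -0.0], [0.908, 0.419, -0.0], [-0.0, -0.001, -1.0]]
force: [0.3, -2.4, 2.4]
opening: 50.4
grasp_force: 42.6
```

Emit:
{"name": "step_arm", "arguments": {"plan": "0 0 -0.04 0;0 0 -0.04 0;0 0 -0.04 0"}}

```text
clock: 14.45
tcp_pos: [501.8, 239.1, 166.9]
tool_rot: [[-0.419, 0.908, -0.0], [0.908, 0.419, -0.0], [-0.0, -0.0, -1.0]]
force: [0.5, -2.0, -1.0]
opening: 50.3
grasp_force: 42.5
```

Emit:
{"name": "step_arm", "arguments": {"plan": "0 -0.01 -0.04 0;0 -0.02 -0.08 0;0 -0.02 -0.12 0;0 -0.02 -0.16 0;0 -0.02 -0.16 0"}}

```text
clock: 14.95
tcp_pos: [501.6, 238.7, 162.6]
tool_rot: [[-0.419, 0.908, -0.001], [0.908, 0.419, -0.0], [-0.0, -0.001, -1.0]]
force: [2.0, -0.2, -4.3]
opening: 49.9
grasp_force: 43.3
```

Emit:
{"name": "step_arm", "arguments": {"plan": "0 0 -0.04 0;0 0 -0.04 0;0 0 -0.04 0"}}

```text
clock: 15.25
tcp_pos: [501.5, 238.5, 161.6]
tool_rot: [[-0.419, 0.908, -0.001], [0.908, 0.419, -0.001], [-0.0, -0.001, -1.0]]
force: [1.3, -2.1, -10.1]
opening: 50.1
grasp_force: 43.6
```

Emit:
{"name": "step_arm", "arguments": {"plan": "0 0 -0.04 0;0 0 -0.04 0;0 0 -0.04 0"}}

```text
clock: 15.55
tcp_pos: [501.7, 238.6, 160.8]
tool_rot: [[-0.419, 0.908, -0.0], [0.908, 0.419, -0.0], [-0.0, -0.001, -1.0]]
force: [1.2, -0.1, -12.8]
opening: 50.4
grasp_force: 43.8
```

Emit:
{"name": "step_arm", "arguments": {"plan": "0 0 -0.04 0;0 0 -0.04 0;0 0 -0.04 0"}}

```text
clock: 15.85
tcp_pos: [501.8, 238.7, 160.0]
tool_rot: [[-0.419, 0.908, -0.0], [0.908, 0.419, -0.0], [0.0, -0.0, -1.0]]
force: [1.0, 0.2, -10.1]
opening: 50.4
grasp_force: 44.0
```

Emit:
{"name": "step_arm", "arguments": {"plan": "0 0 -0.04 0;0 0 -0.04 0;0 0 -0.04 0"}}

```text
clock: 16.15
tcp_pos: [501.7, 238.6, 158.9]
tool_rot: [[-0.419, 0.908, -0.0], [0.908, 0.419, -0.0], [-0.0, -0.001, -1.0]]
force: [0.3, -0.8, -11.7]
opening: 50.5
grasp_force: 44.0
```

Emit:
{"name": "step_arm", "arguments": {"plan": "0 0 -0.02 0;0 0 -0.02 0;0 0 -0.02 0"}}

```text
clock: 16.45
tcp_pos: [501.9, 238.7, 158.5]
tool_rot: [[-0.419, 0.908, -0.0], [0.908, 0.419, 0.0], [0.0, -0.0, -1.0]]
force: [0.3, -0.3, -10.4]
opening: 50.1
grasp_force: 44.2
```

Emit:
{"name": "step_arm", "arguments": {"plan": "0 0 -0.02 0;0 0 -0.02 0;0 0 -0.04 0;0 0 -0.04 0"}}

```text
clock: 16.85
tcp_pos: [502.1, 238.8, 157.8]
tool_rot: [[-0.419, 0.908, 0.0], [0.908, 0.419, 0.0], [0.0, 0.001, -1.0]]
force: [1.5, -0.3, -3.9]
opening: 50.6
grasp_force: 44.5
```

Emit:
{"name": "step_arm", "arguments": {"plan": "0 0 -0.02 0;0 0 -0.02 0;0 0 -0.02 0"}}

```text
clock: 17.15
tcp_pos: [502.0, 238.8, 157.2]
tool_rot: [[-0.419, 0.908, 0.0], [0.908, 0.419, 0.0], [0.0, 0.0, -1.0]]
force: [-0.5, 0.5, -2.9]
opening: 50.5
grasp_force: 44.6
```

Emit:
{"name": "step_arm", "arguments": {"plan": "0 0 -0.02 0;0 0 -0.02 0;0 0 -0.02 0"}}

```text
clock: 17.45
tcp_pos: [501.9, 238.7, 156.6]
tool_rot: [[-0.419, 0.908, -0.0], [0.908, 0.419, 0.0], [0.0, -0.0, -1.0]]
force: [0.3, 0.3, -1.6]
opening: 50.6
grasp_force: 44.6
```

Emit:
{"name": "step_arm", "arguments": {"plan": "0 0 -0.02 0;0 0 -0.02 0;0 0 -0.02 0"}}

```text
clock: 17.75
tcp_pos: [502.0, 238.8, 156.3]
tool_rot: [[-0.419, 0.908, 0.0], [0.908, 0.419, 0.0], [0.0, 0.0, -1.0]]
force: [-0.2, -0.2, 3.9]
opening: 50.0
grasp_force: 45.1
```

Emit:
{"name": "step_arm", "arguments": {"plan": "0 0 -0.02 0;0 0 -0.02 0;0 0 -0.02 0"}}

```text
clock: 18.05
tcp_pos: [502.3, 238.9, 156.3]
tool_rot: [[-0.419, 0.908, 0.001], [0.908, 0.419, 0.001], [0.0, 0.001, -1.0]]
force: [-2.2, -1.4, 12.4]
opening: 50.1
grasp_force: 46.0
```

Seated hard: it stopped at TCP z 156.3, with about 15 N on the seat. Now the tug, in small steps.

Emit:
{"name": "step_arm", "arguments": {"plan": "0 0 0.02 0;0 0 0.04 0;0 0 0.06 0;0 0 0.06 0;0 0 0.06 0"}}

```text
clock: 18.55
tcp_pos: [501.8, 238.6, 156.9]
tool_rot: [[-0.419, 0.908, -0.0], [0.908, 0.419, -0.0], [-0.0, -0.0, -1.0]]
force: [-0.1, 0.2, -2.3]
opening: 50.2
grasp_force: 44.8
```

Emit:
{"name": "step_arm", "arguments": {"plan": "0 0 0.02 0;0 0 0.02 0;0 0 0.02 0"}}

```text
clock: 18.85
tcp_pos: [501.9, 238.6, 157.5]
tool_rot: [[-0.419, 0.908, -0.0], [0.908, 0.419, -0.0], [-0.0, -0.0, -1.0]]
force: [0.3, -0.8, -3.4]
opening: 50.0
grasp_force: 44.7
```

Emit:
{"name": "step_arm", "arguments": {"plan": "0 0 0.01 0;0 0 0.01 0;0 0 0.01 0"}}

```text
clock: 19.15
tcp_pos: [501.8, 238.6, 157.7]
tool_rot: [[-0.419, 0.908, -0.0], [0.908, 0.419, -0.0], [-0.0, -0.0, -1.0]]
force: [-0.5, -0.4, -3.8]
opening: 50.1
grasp_force: 44.6
```

Emit:
{"name": "step_arm", "arguments": {"plan": "0 0 0.01 0;0 0 0.01 0;0 0 0.01 0"}}

```text
clock: 19.45
tcp_pos: [501.8, 238.6, 158.0]
tool_rot: [[-0.419, 0.908, -0.0], [0.908, 0.419, -0.0], [-0.0, -0.0, -1.0]]
force: [-0.6, -1.0, -5.3]
opening: 50.2
grasp_force: 44.4
```

Emit:
{"name": "step_arm", "arguments": {"plan": "0 0 0.01 0;0 0 0.01 0;0 0 0.01 0"}}

```text
clock: 19.75
tcp_pos: [501.7, 238.6, 158.2]
tool_rot: [[-0.419, 0.908, -0.0], [0.908, 0.419, -0.0], [-0.0, -0.0, -1.0]]
force: [0.6, -0.6, -8.1]
opening: 50.3
grasp_force: 44.2
```

Emit:
{"name": "step_arm", "arguments": {"plan": "0 0 0.01 0;0 0 0.01 0;0 0 0.01 0"}}

```text
clock: 20.05
tcp_pos: [501.7, 238.6, 158.4]
tool_rot: [[-0.419, 0.908, -0.0], [0.908, 0.419, -0.0], [0.0, -0.0, -1.0]]
force: [1.0, -1.2, -9.7]
opening: 50.3
grasp_force: 44.1
```

Emit:
{"name": "step_arm", "arguments": {"plan": "0 0 0.01 0;0 0 0.01 0;0 0 0.01 0"}}

```text
clock: 20.35
tcp_pos: [501.8, 238.7, 158.8]
tool_rot: [[-0.419, 0.908, -0.0], [0.908, 0.419, -0.0], [0.0, -0.0, -1.0]]
force: [-0.0, -0.8, -10.4]
opening: 50.1
grasp_force: 44.1
```

The pull rose from the weight alone to about 8 N beyond it over the last millimetre, and the balls are holding. One short hold, then set it back down.

Emit:
{"name": "step_arm", "arguments": {"plan": "0 0 0 0;0 0 0 0;0 0 0 0"}}

```text
clock: 20.65
tcp_pos: [501.8, 238.7, 158.8]
tool_rot: [[-0.419, 0.908, -0.0], [0.908, 0.419, -0.0], [0.0, -0.0, -1.0]]
force: [-0.5, -1.3, -9.8]
opening: 50.4
grasp_force: 44.1
```

Emit:
{"name": "step_arm", "arguments": {"plan": "0 0 -0.02 0;0 0 -0.04 0;0 0 -0.06 0;0 0 -0.08 0;0 0 -0.1 0;0 0 -0.1 0;0 0 -0.1 0;0 0 -0.1 0"}}

```text
clock: 21.45
tcp_pos: [501.9, 238.8, 156.4]
tool_rot: [[-0.419, 0.908, 0.0], [0.908, 0.419, 0.0], [0.0, 0.0, -1.0]]
force: [-0.1, 1.0, -1.7]
opening: 50.4
grasp_force: 44.7
```

Emit:
{"name": "step_arm", "arguments": {"plan": "0 0 -0.01 0;0 0 -0.02 0;0 0 -0.02 0;0 0 -0.02 0"}}

```text
clock: 21.85
tcp_pos: [502.1, 238.8, 156.3]
tool_rot: [[-0.419, 0.908, 0.0], [0.908, 0.419, 0.001], [0.0, 0.001, -1.0]]
force: [-2.3, -0.4, 6.2]
opening: 50.4
grasp_force: 45.5
```

Seated again at the same height, so it did not slip. Release now, with enough rows for the fingers to open before retreating.

Emit:
{"name": "step_arm", "arguments": {"plan": "0 0 0.02 0;0 0 0.02 0;0 0 0.02 0;0 0 0.02 0;0 0 0.02 0;0 0 0.02 0;0 0 0.02 0;0 0 0.02 0;0 0 0.02 0;0 0 0.02 0", "fingers": 85}}

```text
clock: 22.85
tcp_pos: [501.9, 238.7, 156.3]
tool_rot: [[-0.419, 0.908, -0.0], [0.908, 0.419, -0.0], [0.0, -0.0, -1.0]]
force: [0.1, -0.0, -0.2]
opening: 85.2
grasp_force: 0.0
```

Emit:
{"name": "step_arm", "arguments": {"plan": "0 0 0.2 0;0 0 0.6 0;0 0 1.2 0;0 0 2 0;0 0 3 0;0 0 4 0;0 0 5 0;0 0 6 0;0 0 6 0;0 0 6 0;0 0 6 0"}}

```text
clock: 23.95
tcp_pos: [501.6, 238.5, 306.0]
tool_rot: [[-0.419, 0.908, -0.001], [0.908, 0.419, -0.0], [-0.0, -0.001, -1.0]]
force: [0.3, 1.3, 0.3]
opening: 84.9
grasp_force: 0.0
```

Emit:
{"name": "step_arm", "arguments": {"plan": "-0.5 1 0 0;-1 2.5 0 0;-1.5 3.5 0 0;-2 4.5 0 0;-2 4.5 0 0;-2 4.5 0 0;-2 4.5 0 0"}}

```text
clock: 24.65
tcp_pos: [452.3, 350.1, 305.9]
tool_rot: [[-0.418, 0.908, -0.0], [0.908, 0.418, -0.001], [-0.001, -0.001, -1.0]]
force: [-0.2, -1.0, -0.1]
opening: 85.2
grasp_force: 0.0
```

Run:
```python
from h import *
a=grab('side','side9')['frame'];b=grab('wrist','w9')['frame']
a=cv2.resize(a[110:190,195:262],None,fx=6,fy=6,interpolation=cv2.INTER_CUBIC)[:384]
cv2.imwrite('pics/c9.png',np.hstack([a,b[:,60:450]]))
X=[502.7,237.8]
for z in(135,195):print(z,(proj('side9',X+[z])-[195,110]+.4)*6,proj('w9',X+[z])+[402-60,0])
```

```text
135 [216.45288205 221.51929316] [595.41494316 269.71276637]
195 [213.2113453  131.55459082] [595.22477457 302.03768957]
```

View pics/c9.png

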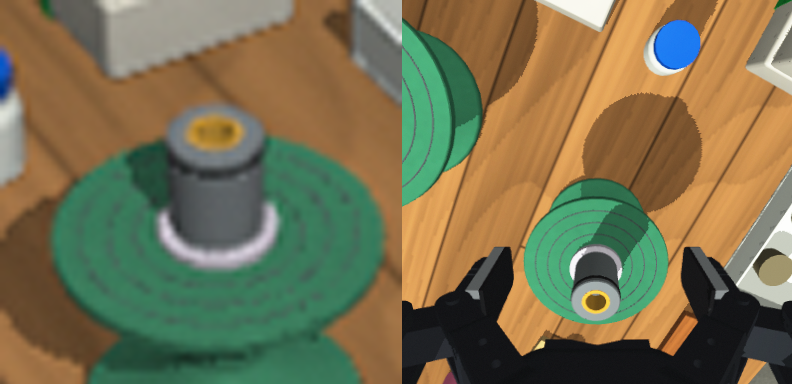

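The chuck stands upright and fully seated on the seat: its top is at crop (215,131) and was predicted at (213,132) for home. The gripper is clear. Handing in.

```bash
python3 -c "
from rig import arm
print(arm.finish_job())"
```

```text
the job is handed in; nothing more can be done
None
```

The grey chuck is home on the small green wheel, upright and released; I pushed it down with about 15 N at most, tugged it to about 8 N beyond its own weight and the balls held, then reseated it, and handed the job in at about 25 s.

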